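Weigh two mortar cores on the spring balance

ROBOT

A 6-joint arm with a two-finger parallel gripper is mounted at the origin on the work surface. World frame = base frame: x ahead of the robot, y to its left, z up, the work surface at z = 0. Lengths are in mm, angles in degrees, forces in N, time in s.
With the tool pointing down it reaches from about 300 to 850 mm from the base axis. Payload 4.2 kg.
Tool frame: the origin (TCP) lies between the finger pads; the fingertips stand 11 mm ahead of it and the grasp point (between the pads) lies 8 mm behind it (env.tips_ahead is the distance from the TCP to the fingertips, in mm); z points along the fingers, y is the line along which they close (so a half turn about z gives the same grasp; the last joint's range is limited). The gripper opens to 91 mm and grips with 3 to 60 N. Pads are 32 mm wide; open, the fingers measure 118 mm over their backs; the gripper's body (76 mm by 178 mm) begins 60 mm behind the grasp point.
Start: joints at [-71.62, 18.312, 89.639, -0, 72.044, -1.146], TCP at [192.192, -541.945, 224.976] pointing down, gripper open.
Joint ranges: [-177.97, 177.97], [-48.28, 115.42], [12.27, 149.76], [-77.06, 257.06], [2.81, 150.46], [-146.56, 146.56]. Speed limits (degrees/s): [147.25, 147.25, 180, 180, 180, 180].

INTERFACE

Orientations are given as [roll, pitch, yaw] about the fixed x, y, z axes, in that order (R = Rz(yaw) Ry(pitch) Rx(roll)).
In Python, from workcell import env, cams gives the robot as it stands.
- The arm moves only by the tool step_arm, never from a script. Its arguments are lists of equal length, an entry for each row: "linear": the shift along the tool's x, y, z in units of 30 cm (1.0 is 30 cm), a list of three; "turn": the turn about the tool's z in units of 360 degrees (1.0 is 360 degrees). In form: {"linear": [[tx, ty, tz], ...], "turn": [turn, ...]}. A call has 1 to 20 rows; each row is the pose to reach, as a shift and turn from the pose commanded when the call began, along the tool's axes at that moment, turning the shorter way round; what a row does not reach only later rows make up. A row lasts 1/8 s, in which the tool goes at most 62.5 mm and 10.7 degrees, less where a joint would pass 70% of its speed; a pose out of reach is approached as far as the arm can. A call with a number of a shift or a turn outside -1 to 1 is refused whole. A call with a gripper value outside its range is refused whole. "fingers" is the closure, from -1 (fully open) to 1 (shut), so that 0 is half open, set as the call begins (left out, the last holds). The fingers move at their own pace and stop on an object; "force" is the grip in N (left out, the last holds). Time passes only in rows, so rows that repeat a pose let the fingers close. It gives the time, the measured TCP pose, the force, the opening and the grip force at its end, in the units of the state.
- env.state(): the state, without advancing time (a new reading comes with each control period).
- cams.grab_frame(name): name is "side" or "top"; returns a dict with "color" (400x640x3 uint8, blue, green, red), "fx", "fy", "cx", "cy" (pixels), "extrinsics" (4x4, takes a point from camera to world coordinates). Camera axes: x right, y down, z forward; pixel columns grow to the right and rows downward; lengths in mm; the calibration is good to about 2 mm. A picture is of the moment at which its call begins. There is no depth.
- env.job_done(): hands the job in; it is judged then, once.
The state is a dict: "time_s": time; "qpos": joint angles; "qvel": joint speeds; "effort": joint torques, N m; "ee_pos": TCP position; "ee_rot": TCP orientation; "force": force on the tool from outside, world axes, zero at the start; "torque": the same for the moment, N m; "gripper_width": finger opening in mm; "gripper_force": force on a finger pad.
Only numpy, scipy, OpenCV 4.12 (cv2) and the standard library are available. Lean on these libraries where they do the work, as an engineer would, in place of code of your own. Each camera call takes 0.05 s, during which the arm holds its last target. There are 200 camera calls.

TASK

Stand the loose mortar cylinder in the empty pocket of the two-pocket carrier on the bench, then hang the loaded carrier by its eye on the hook of the spring balance and let it down slowly, without dropping or jerking it, until it hangs free with the pointer at rest. Then slide the rider on the scale plate down until it is level with the pointer, and leave it there to mark the weight. Keep both cylinders upright in their pockets and leave the other things on the bench where they are.

Things in the scene. Friction and masses are not known exactly. Their poses are not given: they have to be found in the camera images.
- core_mid (a point): centre of the loose mortar cylinder: plain grey, 44 mm diameter, 56 mm tall, upright on the bench, 0.15 to 0.24 kg. The only free-standing grey cylinder taller than it is wide; a grey cube and a flat grey disc stand near and may have changed places with it.
- core_in_mid (a point): centre of the identical mortar cylinder (44 mm diameter, 56 mm tall) that already stands in the carrier's filled pocket.
- carrier: loose aluminium two-pocket carrier, 0.25 kg empty. Origin: centre of the underside; x across, y along its length, z up. Base plate 62 (x) x 186 (y) x 6 mm; a square pocket, 52 mm inside, rim 12 mm high and 4 mm thick, 62 mm to either side of the middle along y (the -y one is empty). From the middle rises a 12 mm post with a grip block and, on top, an eye.
- carrier_grip (a point): centre of the carrier's black grip block on the post, 100 mm above its underside: 14 mm (x) by 20 mm (y), 40 mm tall; pinch it across y. Carrier's axes. With the carrier on the hook the balance is directly above, so the gripper must come in leaning, about 40 degrees from vertical, along the carrier's x.
- carrier_eye (a point): middle of the top bar (bar centre) of the carrier's steel eye, 90 mm above carrier_grip. This bar rests on the hook. The eye lies in the carrier's y-z plane: 6 mm round bar, 38 mm wide inside, its lower bar 47 mm below the top bar; the top bar is peaked in the middle.
- pocket_empty (a point): where the centre of a cylinder comes to be when it stands seated in the carrier's empty (-y) pocket: 34 mm above the carrier's underside, 62 mm from its middle.
- pocket_filled (a point): the same point of the other (+y) pocket, which holds the second cylinder from the start.
- hook_seat (a point): where the eye's bar centre rests in the bend of the hook; sinks with it. Balance axes: z up, x from the hook's open side (robot side) to its shank; a column stands 140 mm along +x. J hook of 7 mm bar in the x-z plane: tip 16 mm to -x, 11 mm up; shank 16 mm to +x, up into the 56 mm wide spring casing 84 mm above. Bring the eye from -x, its top bar 18 to 35 mm above this point, then lower.
- hook (a joint): travel of the sprung hook in m: 0 unloaded, grows downward, up to 0.07. Spring 150 N/m with light damping: it sinks nearly 65 mm per kg hung on it and starts to move at about 0.3 N. If the load is let go before the spring carries it all, it drops and bounces.
- pointer (a point): tip of the pointer, a thin steel arm fixed to the hook, 107 mm to the balance's -y side, 38 mm above hook_seat; moves up and down with the hook along the edge of the white graduated plate. Balance axes.
- rider_grip (a point): grip point of the rider's stem: an aluminium bar 14 mm wide (y) and 14 mm high that sticks out to the balance's -x from the dark slide on the white plate, 128 mm to the -y side of the hook; 15 mm from the free end, at mid-height, which is the height the rider marks. Balance axes. Pinch it across y, the gripper leaning about 40 degrees (a bracket runs above).
- rider (a joint): height of the rider in m: grows downward, -0.015 to 0.065; 0 at the zero mark, so that the rider is level with the pointer when joint rider equals joint hook. Stays where it is left (friction 1.5 N). Starts within 12 mm of the zero mark.
- balance: the fixed spring balance: teal base plate 200 x 150 x 12 mm, steel column, hanging spring casing, hook, white graduated plate. Origin on the bench 280 mm below the bottom bar of the unloaded hook; x and z as hook_seat.
- cube: grey mortar cube, 50 mm; leave alone. Origin at centre of underside.
- disc: flat grey mortar disc, 64 mm across, 28 mm high; leave alone. Origin at centre of underside.
- prism: grey mortar prism 160 x 40 x 40 mm lying at the back; leave alone.
- beaker: clear plastic beaker, 70 mm across, 90 mm high; leave alone.
- jar: white plastic jar with grey cap, 70 mm across, 100 mm high; leave alone.
- spatula: spatula 200 mm long lying on the bench; leave alone.
- core: the loose mortar cylinder itself; origin at the centre of its underside, 28 mm below core_mid.
There are look-alikes about, which are no part of the job. What is shaped like the part that bears core_in_mid but blue is not meant. What is shaped like the core but blue is not meant.

How it is judged:
By the outcome, as a careful person would: the job done as asked, in the order asked, and still so for the second after the job is handed in, with the robot touching nothing.
It also fails if it takes over 61 s, if anything falls off the work surface, if the arm or the gripper's body presses on something with over 40 N, if the wrist force passes 120 N, or if a joint passes its speed limit or range.

## Working session

There is one attempt and no reset: what is moved stays moved. The work goes in short steps, Python scripts to look and compute and a tool call to move; the robot and the scene stay as the last step left them, time stands still between calls to the robot, and variables do not carry over. Pictures are saved under pics/ and viewed, at most 10 in all, crops included, and the job is handed in when it is done.

Besides the shell and the picture viewer there is one more tool, called after "Request:" as name(argument=value, ...), one argument or row to a line, values as JSON. step_arm: Moves the arm, as the interface text tells. Its arguments: {"type":"object","properties":{"linear":{"type":"array"},"turn":{"type":"array"},"fingers":{"type":"number"},"force":{"type":"number"}},"required":["linear","turn"]}

```bash
ls; mkdir -p pics; python3 - <<'E'
from workcell import env,cams
import cv2,numpy as np
for n in("side","top"):
    f=cams.grab_frame(n); cv2.imwrite(f"pics/{n}0.png",f["color"]); print(n,f["fx"],f["fy"],f["cx"],f["cy"]);print(np.round(f["extrinsics"],4).tolist())
print(env.state())
E
```

```text
pics
side 421.2539361928837 421.2539361928837 321.9263378360125 202.98950575272488
[[-0.9877, -0.1076, 0.1136, 430.9552], [-0.1564, 0.6551, -0.7392, 765.913], [0.0051, -0.7479, -0.6638, 966.9295], [0.0, 0.0, 0.0, 1.0]]
top 433.2542168930939 433.2542168930939 319.50112640950056 199.26835923401546
[[0.0096, -0.9923, 0.1231, 439.4271], [-0.9999, -0.0108, -0.0094, -87.5421], [0.0106, -0.123, -0.9923, 1186.672], [0.0, 0.0, 0.0, 1.0]]
{'time_s': 0.1, 'qpos': array([-7.16211188e+01,  1.83477707e+01,  8.96985011e+01, -1.16225813e-03,
        7.20431912e+01, -1.14780028e+00]), 'qvel': array([ 0.01642133, -0.0804188 , -0.07660946, -0.02807744, -0.04126591,
       -0.04130522]), 'effort': array([ 3.74051924e-04, -4.13333309e+01, -2.32510328e+01,  7.29280966e-02,
        4.21992433e-02, -5.10022744e-05]), 'ee_pos': array([ 192.03490944, -541.53603385,  224.21261225]), 'ee_rot': array([-1.79910533e+02, -6.87221291e-04,  1.95270401e+01]), 'force': array([ 0.29043941, -0.63170037, -0.4453349 ]), 'torque': array([ 0.00100724, -0.01042147, -0.06974439]), 'gripper_force': 0.0, 'gripper_width': 91.29926677570485}
```

View pics/top0.png

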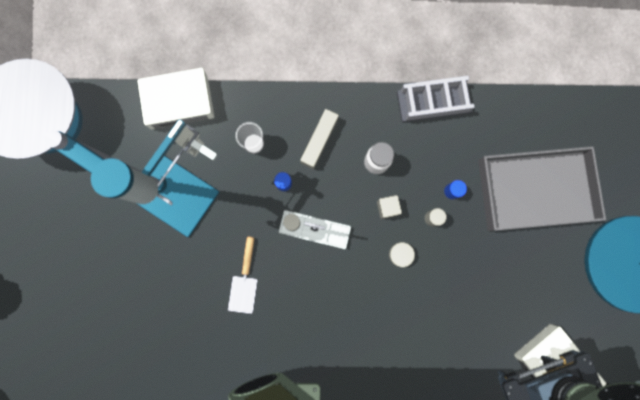

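View pics/side0.png

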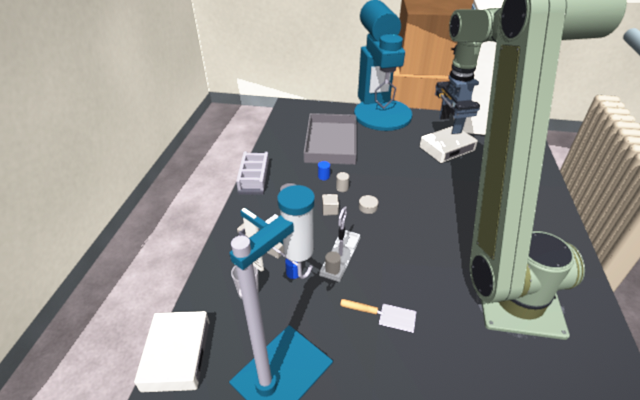

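```bash
cat > h.py <<'E'
import cv2,numpy as np
from scipy.spatial.transform import Rotation as R
from workcell import env,cams
def ray(f,p):
    E=f["extrinsics"]; d=E[:3,:3]@np.array([(p[0]-f["cx"])/f["fx"],(p[1]-f["cy"])/f["fy"],1.]); return E[:3,3],d/np.linalg.norm(d)
def plane(f,p,z):
    o,d=ray(f,p); return o+d*(z-o[2])/d[2]
def tri(f,p,g,q):
    o,d=ray(f,p);u,e=ray(g,q); s=np.linalg.lstsq(np.c_[d,-e],u-o,rcond=None)[0]
    a=o+d*s[0];b=u+e*s[1]; return (a+b)/2,np.linalg.norm(a-b)
def proj(f,P):
    E=f["extrinsics"]; c=E[:3,:3].T@(np.asarray(P,float)-E[:3,3]); return np.array([f["cx"]+f["fx"]*c[0]/c[2],f["cy"]+f["fy"]*c[1]/c[2]])
def crop(f,x,y,w,h,s):
    return cv2.resize(f["color"][y:y+h,x:x+w],None,fx=s,fy=s,interpolation=cv2.INTER_CUBIC)
def rel(P,rpy):
    """tool-axes shift (units of 30cm) from current measured pose to P"""
    s=env.state(); return R.from_euler('xyz',s["ee_rot"],degrees=True).inv().apply(np.array(P)-s["ee_pos"])/300
E
python3 - <<'E'
from h import *
f=cams.grab_frame("top");g=cams.grab_frame("side")
a=crop(f,265,165,200,110,4); cv2.imwrite("pics/c1.png",a)
b=crop(g,220,175,160,120,5); cv2.imwrite("pics/c2.png",b)
for n,p in dict(cyl=(436,217),cube=(390,207),disc=(402,254),plateL=(188,235)).items(): print(n,plane(f,p,28).round())
E
```

```text
cyl [ 539. -412.   28.]
cube [ 564. -289.   28.]
disc [ 439. -319.   28.]
plateL [484. 250.  28.]
```

View pics/c1.png

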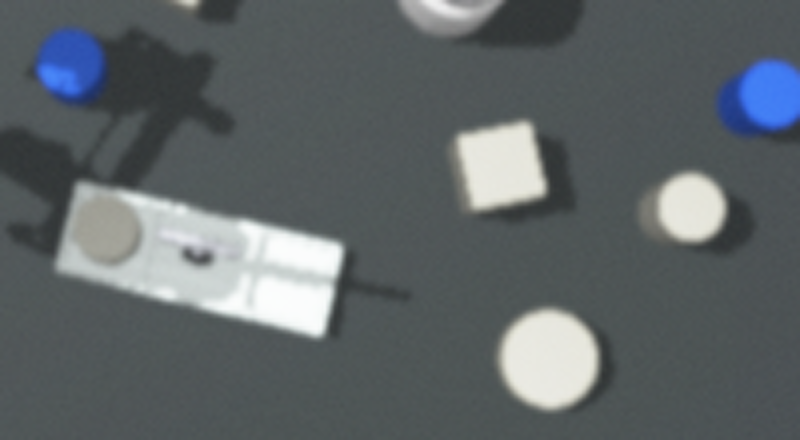

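View pics/c2.png

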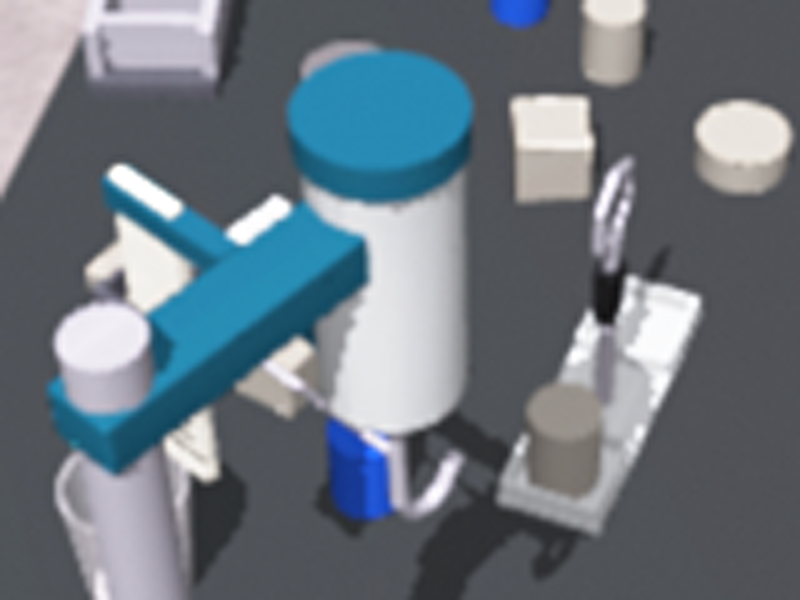

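```bash
python3 - <<'E'
from h import *
f=cams.grab_frame("top");g=cams.grab_frame("side")
cv2.imwrite("pics/c3.png",crop(f,95,110,130,130,6)[:600]); 
print("colbase",plane(g,(265,385),12).round(), "hookbot@280",plane(g,(303,277),280).round(),"tip@297",plane(g,(311.6,266.5),297).round())
hsv=cv2.cvtColor(f["color"],cv2.COLOR_BGR2HSV); gry=hsv[...,2]
m=(((hsv[...,1]<60)&(gry>120))*255).astype(np.uint8)
for n,(x,y,w,h,z) in dict(cyl=(420,200,35,35,56),cube=(372,190,35,35,50),disc=(383,235,40,40,28),car=(272,200,84,55,18)).items():
    c=max(cv2.findContours(m[y:y+h,x:x+w],0,2)[0],key=cv2.contourArea)+np.array([x,y])
    r=cv2.minAreaRect(c); b=cv2.boxPoints(r); M=cv2.moments(c); ce=(M['m10']/M['m00'],M['m01']/M['m00'])
    B=np.array([plane(f,p,z) for p in b]); print(n,np.round(ce,1),plane(f,ce,z).round(1),[np.linalg.norm(B[i]-B[i-1]).round(1) for i in range(4)]);
    print(B.round(0)[:,:2].tolist(),plane(f,r[0],z).round(1))
t=((hsv[...,0]>95)&(hsv[...,0]<108)&(hsv[...,1]>150)).astype(np.uint8)*255; t[:, :140]=0;t[:,225:]=0
c=max(cv2.findContours(t,0,2)[0],key=cv2.contourArea); c=cv2.approxPolyDP(c,2,True)[:,0]
print([(p.tolist(),plane(f,p,12).round()[:2].tolist()) for p in c])
E
```

```text
colbase [625. 345.  12.] hookbot@280 [551. 233. 280.] tip@297 [536. 217. 297.]
cyl [436.6 216.4] [ 537.7 -406.1   56. ] [np.float64(45.6), np.float64(47.4), np.float64(45.8), np.float64(47.3)]
[[537.0, -374.0], [571.0, -408.0], [538.0, -440.0], [505.0, -406.0]] [ 537.5 -407.    56. ]
cube [389.3 206. ] [ 564.5 -283.1   50. ] [np.float64(53.9), np.float64(56.6), np.float64(54.0), np.float64(56.3)]
[[585.0, -250.0], [597.0, -305.0], [544.0, -316.0], [532.0, -261.0]] [ 564.3 -282.9   50. ]
disc [401.6 254.3] [ 438.2 -318.2   28. ] [np.float64(65.9), np.float64(66.8), np.float64(66.0), np.float64(66.4)]
[[470.0, -285.0], [471.0, -352.0], [405.0, -351.0], [404.0, -284.0]] [ 437.6 -317.9   28. ]
car [315.  229.3] [502.6 -87.3  18. ] [np.float64(187.2), np.float64(69.0), np.float64(188.5), np.float64(68.8)]
[[491.0, 13.0], [558.0, -2.0], [515.0, -186.0], [449.0, -169.0]] [503.1 -86.1  18. ]
[([168, 176], [645.0, 317.0]), ([167, 186], [617.0, 318.0]), ([161, 192], [600.0, 334.0]), ([172, 196], [590.0, 303.0]), ([175, 204], [568.0, 294.0]), ([170, 209], [554.0, 307.0]), ([173, 208], [557.0, 299.0]), ([172, 214], [541.0, 301.0]), ([176, 211], [549.0, 290.0]), ([181, 215], [538.0, 276.0]), ([177, 216], [535.0, 287.0]), ([181, 224], [514.0, 275.0]), ([176, 226], [508.0, 288.0]), ([187, 235], [484.0, 258.0]), ([216, 192], [602.0, 184.0]), ([198, 179], [637.0, 235.0]), ([193, 179], [637.0, 248.0]), ([192, 183], [626.0, 251.0]), ([189, 177], [643.0, 260.0]), ([189, 181], [632.0, 259.0]), ([187, 178], [640.0, 265.0]), ([187, 182], [629.0, 264.0]), ([179, 183], [626.0, 286.0]), ([173, 182], [628.0, 303.0])]
```

View pics/c3.png

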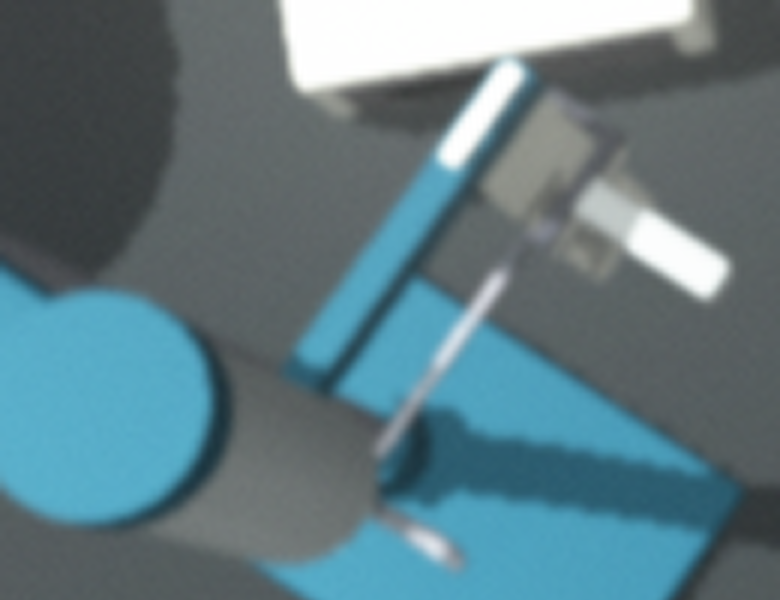

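```bash
python3 - <<'E'
from h import *
f=cams.grab_frame("top");g=cams.grab_frame("side")
C=lambda x,y:(x/4+265,y/4+165); S=lambda x,y:(x/5+220,y/5+175); T=lambda x,y:(x/6+95,y/6+110)
C=lambda x,y:((x+.5)/4+264.5,(y+.5)/4+164.5)
S=lambda x,y:((x+.5)/5+219.5,(y+.5)/5+174.5)
T=lambda x,y:((x+.5)/6+94.5,(y+.5)/6+109.5)
P=lambda n,r:print(n,np.round(r[0],1),round(r[1],1))
P("eye",tri(f,C(200,240),g,S(625,163)))
P("core_in top",tri(f,C(107,228),g,S(565,407)))
print("core_in@62",plane(f,C(107,228),62),plane(g,S(565,407),62))
P("cyl bottom?",tri(f,(436.6,216.4),g,S(613,5)))
P("tip",tri(f,T(460,562),g,S(458,458)))
P("hookseat?",(plane(g,S(415,508),280),0))
P("ptr root",tri(f,T(380,450),g,S(390,442)))
a=plane(f,T(385,445),324);b=plane(f,T(503,273),324);print("ptr",a,b,np.degrees(np.arctan2(*(b-a)[1::-1])))
P("rider end top",tri(f,T(718,280),g,S(90,270)))
a=plane(f,T(592,198),320);b=plane(f,T(718,280),320);print("stem",a,b,np.degrees(np.arctan2(*(a-b)[1::-1])))
P("bracket far end",tri(f,T(512,62),g,S(118,170)))
P("casing cap c",tri(f,T(95,408),g,S(380,112)))
P("column top",tri(f,(62,140),g,S(104,330)))
# corner check of carrier corners in crop
for n,p in dict(TL=(78,183),TR=(344,243),BR=(322,337),BL=(56,270)).items(): print(n,plane(f,C(*p),12).round(1))
for n,p in dict(right=(702,295),bot=(600,530),left=(500,490)).items(): print(n,plane(g,S(*p),6).round(1))
E
```

```text
eye [501.5 -86.3 195.4] 4.6
core_in top [520.4 -25.5  59.3] 1.0
core_in@62 [519.66320783 -25.65967364  62.        ] [520.58108642 -23.11367361  62.        ]
cyl bottom? [ 538.8 -406.7   53.3] 1.5
tip [538.3 211.2 291. ] 1.1
hookseat? [552.3 231.1 280. ] 0
ptr root [567.5 230.1 319.2] 11.7
ptr [574.33131552 227.31652901 324.        ] [633.50343339 190.88472915 324.        ] -31.62027493509239
rider end top [678.5 134.7 292.9] 78.5
stem [660.8097918  163.27512252 320.        ] [632.85546163 119.37219345 320.        ] 57.51385262815992
bracket far end [684.5 169.  392.8] 2.0
casing cap c [556.3 239.9 501.6] 1.2
column top [624.1 334.5 481.2] 5.3
TL [553.7  -2.7  12. ]
TR [ 514.7 -183.8   12. ]
BR [ 451.2 -169.    12. ]
BL [494.4  11.   12. ]
right [ 453.1 -179.     6. ]
bot [493.7  16.4   6. ]
left [554.6  -3.    6. ]
```

```bash
cat >> h.py <<'E'
def go(P,yaw=None):
    s=env.state(); l=rel(P,None); dy=0 if yaw is None else (yaw-s["ee_rot"][2]+180)%360-180
    print("t",round(s["time_s"],2),"pos",s["ee_pos"].round(1),"rot",s["ee_rot"].round(1),"F",s["force"].round(1),"w",round(s["gripper_width"],1),"-> linear",l.round(4),"turn",round(-dy/360,4))
E
python3 - <<'E'
from h import *
go((535.8,-414.4,120),77.2); go((535.8,-414.4,28),77.2)
E
```

```text
t 0.4 pos [ 192.2 -541.9  224.8] rot [-180.    -0.    19.5] F [-0.9  0.8  0. ] w 91.3 -> linear [ 1.2216 -0.0176  0.3494] turn -0.1602
t 0.4 pos [ 192.2 -541.9  224.8] rot [-180.    -0.    19.5] F [-0.9  0.8  0. ] w 91.3 -> linear [ 1.2216 -0.0175  0.6561] turn -0.1602
```

Request:
step_arm(
  linear=[
    [0.99, -0.014, 0.1],
    [0.99, -0.014, 0.1],
    [0.99, -0.014, 0.1],
    [0.99, -0.014, 0.1],
    [0.99, -0.014, 0.1],
    [0.99, -0.014, 0.1],
  ],
  turn=[-0.16, -0.16, -0.16, -0.16, -0.16, -0.16],
  fingers=-0.32,
  force=25,
)

```text
time_s: 1.15
ee_pos: [473.9, -436.8, 193.9]
ee_rot: [-180.0, -0.1, 77.6]
force: [0.0, -0.2, 0.2]
gripper_width: 60.4
gripper_force: 0.0
```

```bash
python3 - <<'E'
from h import *
go((535.8,-414.4,100),77.2);go((535.8,-414.4,28),77.2)
E
```

```text
t 1.15 pos [ 473.9 -436.8  193.9] rot [-1.80e+02 -1.00e-01  7.76e+01] F [ 0.  -0.2  0.2] w 60.4 -> linear [0.1169 0.1856 0.3131] turn 0.001
t 1.15 pos [ 473.9 -436.8  193.9] rot [-1.80e+02 -1.00e-01  7.76e+01] F [ 0.  -0.2  0.2] w 60.4 -> linear [0.1167 0.1856 0.5531] turn 0.001
```

Request:
step_arm(
  linear=[
    [0.127, 0.194, 0.2],
    [0.127, 0.194, 0.35],
    [0.127, 0.194, 0.5],
    [0.127, 0.194, 0.556],
    [0.127, 0.194, 0.556],
    [0.127, 0.194, 0.556],
  ],
  turn=[0, 0, 0, 0, 0, 0],
)

```text
time_s: 1.9
ee_pos: [537.0, -416.0, 30.8]
ee_rot: [179.8, 0.1, 77.1]
force: [-0.1, 0.5, 0.0]
gripper_width: 60.1
gripper_force: 0.0
```

Request:
step_arm(
  linear=[
    [0, 0, 0],
    [0, 0, 0],
    [0, 0, 0],
    [0, 0, 0],
  ],
  turn=[0, 0, 0, 0],
  fingers=1,
  force=25,
)

```text
time_s: 2.4
ee_pos: [536.6, -415.3, 29.8]
ee_rot: [179.9, 0.1, 77.1]
force: [-1.0, 0.8, 6.6]
gripper_width: 43.4
gripper_force: 25.0
```

Request:
step_arm(
  linear=[
    [0, 0, -0.15],
    [0, 0, -0.3],
    [0.1, -0.05, -0.3],
    [0.3, -0.13, -0.3],
    [0.5, -0.22, -0.3],
    [0.7, -0.3, -0.3],
    [0.812, -0.354, -0.3],
    [0.812, -0.354, -0.3],
    [0.812, -0.354, -0.3],
    [0.812, -0.354, -0.3],
    [0.812, -0.354, -0.3],
    [0.812, -0.354, -0.3],
  ],
  turn=[0, 0, 0, 0, 0, 0, 0, 0, 0, 0, 0, 0],
)

```text
time_s: 3.9
ee_pos: [486.7, -154.0, 118.0]
ee_rot: [-180.0, 0.0, 77.1]
force: [-0.6, 0.5, -2.5]
gripper_width: 43.9
gripper_force: 25.0
```

```bash
python3 - <<'E'
from h import *
go((487.4,-154.3,34),77.2)
f=cams.grab_frame("top");g=cams.grab_frame("side")
a=crop(f,270,190,110,75,5);b=crop(g,290,170,110,110,5); 
cv2.imwrite("pics/d1.png",np.hstack([cv2.resize(a,(440,300)),cv2.resize(b,(300,300))]))
E
```

```text
t 3.9 pos [ 486.7 -154.   118. ] rot [-180.     0.    77.1] F [-0.6  0.5 -2.5] w 43.9 -> linear [-0.0005  0.0024  0.28  ] turn -0.0004
```

View pics/d1.png

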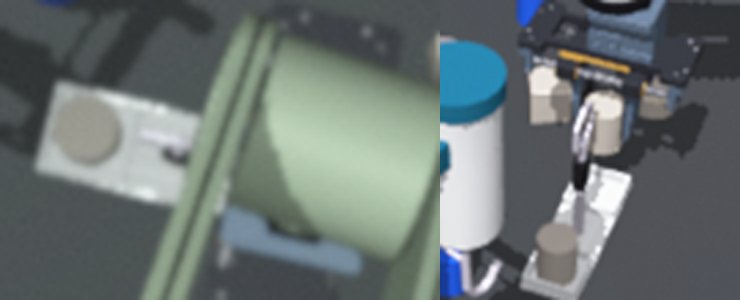

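Request:
step_arm(
  linear=[
    [0, 0.002, 0.08],
    [0, 0.002, 0.15],
    [0, 0.002, 0.2],
    [0, 0.002, 0.23],
    [0, 0.002, 0.25],
    [0, 0.002, 0.262],
    [0, 0.002, 0.27],
    [0, 0.002, 0.27],
    [0, 0.002, 0.27],
  ],
  turn=[0, 0, 0, 0, 0, 0, 0, 0, 0],
)

```text
time_s: 5.12
ee_pos: [487.5, -153.6, 37.4]
ee_rot: [180.0, 0.0, 77.1]
force: [-0.9, 0.1, -1.9]
gripper_width: 43.5
gripper_force: 25.0
```

Request:
step_arm(
  linear=[
    [0, 0, 0.003],
    [0, 0, 0.005],
    [0, 0, 0.005],
  ],
  turn=[0, 0, 0],
)

```text
time_s: 5.5
ee_pos: [487.3, -153.5, 35.8]
ee_rot: [180.0, 0.0, 77.1]
force: [-1.2, 0.5, 1.2]
gripper_width: 44.1
gripper_force: 25.0
```

Request:
step_arm(
  linear=[
    [0, 0, 0],
    [0, 0, 0],
    [0, 0, -0.05],
    [0, 0, -0.2],
    [0, 0, -0.4],
    [0, 0, -0.6],
    [0.1, 0, -0.66],
    [0.3, 0, -0.66],
    [0.484, 0, -0.66],
    [0.484, 0, -0.66],
    [0.484, 0, -0.66],
    [0.484, 0, -0.66],
    [0.484, 0, -0.66],
  ],
  turn=[0, 0, 0, 0, 0, 0, 0, 0, 0, 0, 0, 0, 0],
  fingers=-1,
)

```text
time_s: 7.12
ee_pos: [519.4, -13.1, 233.8]
ee_rot: [180.0, 0.0, 77.0]
force: [-0.3, -0.6, -0.1]
gripper_width: 91.2
gripper_force: 0.0
```

```bash
python3 - <<'E'
from h import *
go((519.8,-11.9,12.5),77.2)
f=cams.grab_frame("top");g=cams.grab_frame("side")
a=crop(f,270,190,110,75,5);b=crop(g,310,190,80,100,5); 
cv2.imwrite("pics/d2.png",np.hstack([cv2.resize(a,(440,300)),cv2.resize(b,(320,300),)]))
E
```

```text
t 7.12 pos [519.4 -13.1 233.8] rot [180.   0.  77.] F [-0.3 -0.6 -0.1] w 91.2 -> linear [4.300e-03 2.000e-04 7.375e-01] turn -0.0005
```

View pics/d2.png

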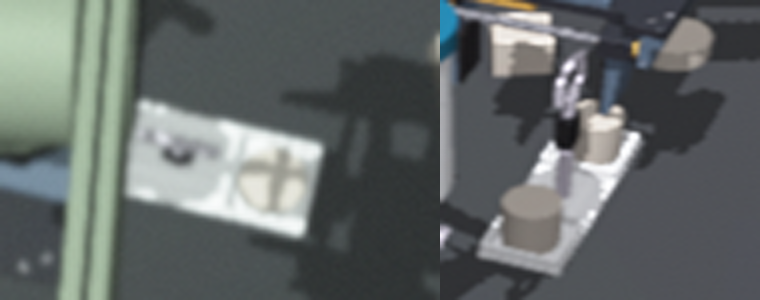

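Request:
step_arm(
  linear=[
    [0.003, 0, 0.15],
    [0.003, 0, 0.3],
    [0.003, 0, 0.45],
    [0.003, 0, 0.58],
    [0.003, 0, 0.66],
    [0.003, 0, 0.7],
    [0.003, 0, 0.725],
    [0.003, 0, 0.737],
    [0.003, 0, 0.737],
    [0.003, 0, 0.737],
  ],
  turn=[0, 0, 0, 0, 0, 0, 0, 0, 0, 0],
)

```text
time_s: 8.48
ee_pos: [520.3, -11.1, 13.2]
ee_rot: [179.9, -0.0, 77.1]
force: [-0.4, -0.3, 0.6]
gripper_width: 91.3
gripper_force: 0.0
```

Request:
step_arm(
  linear=[
    [0, 0, 0],
    [0, 0, 0],
    [0, 0, 0],
    [0, 0, 0],
    [0, 0, 0],
  ],
  turn=[0, 0, 0, 0, 0],
  fingers=1,
  force=60,
)

```text
time_s: 9.1
ee_pos: [520.6, -11.1, 12.7]
ee_rot: [179.9, -0.0, 77.1]
force: [2.5, -0.6, -0.7]
gripper_width: 60.8
gripper_force: 60.0
```

Request:
step_arm(
  linear=[
    [0, 0, -0.005],
    [0, 0, -0.015],
    [0, 0, -0.03],
    [0, 0, -0.05],
    [0, 0, -0.05],
  ],
  turn=[0, 0, 0, 0, 0],
)

```text
time_s: 9.72
ee_pos: [520.1, -11.1, 28.0]
ee_rot: [179.9, -0.0, 77.1]
force: [0.3, -0.1, -6.8]
gripper_width: 61.0
gripper_force: 60.0
```

```bash
python3 - <<'E'
from h import *
s=env.state();print(s["force"].round(2),s["torque"].round(3),s["gripper_force"])
f=cams.grab_frame("top");g=cams.grab_frame("side")
a=crop(f,250,170,110,85,4);b=crop(g,290,180,100,110,4)
cv2.imwrite("pics/d3.png",np.hstack([cv2.resize(a,(400,310)),cv2.resize(b,(320,310))]))
E
```

```text
[ 0.32 -0.09 -6.82] [ 0.483 -0.193 -0.028] 59.98393893241882
```

View pics/d3.png

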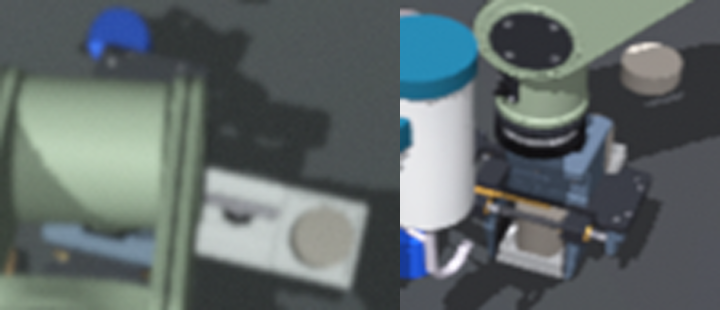

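```bash
python3 - <<'E'
from h import *
s=env.state();q=s["qpos"];print(q.round(2))
p0=[18.312,89.639];r0=575.03;z0=224.976
p1=q[1:3];r1=np.hypot(*s["ee_pos"][:2]);z1=s["ee_pos"][2]
A=[];b=[]
for (a,c),r in ((p0,r0),(p1,r1)):
    A.append([np.sin(np.radians(a)),np.sin(np.radians(a+c))]);b.append(r)
a2,a3=np.linalg.solve(A,b);print(a2,a3)
for (a,c),z in ((p0,z0),(p1,z1)): print("d1-d6",z-a2*np.cos(np.radians(a))-a3*np.cos(np.radians(a+c)))
g=cams.grab_frame("side")
o,d=ray(g,(332,194.2))
for y in (30,45,60): print(o+d*(y-o[1])/d[1])
f=cams.grab_frame("top");print(plane(f,(315.2,227.6),210),plane(f,(315.2,227.6),200))
E
```

```text
[ -2.49  25.43 111.64   0.    42.93  10.39]
528.6618551688414 429.8541561948983
d1-d6 -144.4316901578684
d1-d6 -135.09331044590556
[520.67592768  30.         336.57507854]
[518.84716329  45.         349.42349409]
[517.01839889  60.         362.27190963]
[496.18293491 -87.6844129  210.        ] [496.76404914 -87.68586996 200.        ]
```

Request:
step_arm(
  linear=[
    [0, 0, -0.02],
    [0, 0, -0.06],
    [0, 0, -0.11],
    [0, 0, -0.17],
    [0, 0, -0.23],
    [0.01, -0.02, -0.29],
    [0.02, -0.05, -0.34],
    [0.04, -0.08, -0.36],
    [0.06, -0.11, -0.37],
    [0.08, -0.14, -0.37],
    [0.1, -0.17, -0.37],
    [0.12, -0.2, -0.37],
    [0.14, -0.23, -0.37],
    [0.16, -0.255, -0.37],
    [0.175, -0.275, -0.37],
    [0.18, -0.28, -0.37],
    [0.18, -0.28, -0.37],
    [0.18, -0.28, -0.37],
    [0.18, -0.28, -0.37],
    [0.18, -0.28, -0.37],
  ],
  turn=[0, 0, 0, 0, 0, -0.003, -0.01, -0.02, -0.032, -0.046, -0.06, -0.076, -0.092, -0.108, -0.124, -0.14, -0.154, -0.166, -0.175, -0.18],
)

```text
time_s: 12.42
ee_pos: [449.1, 60.2, 138.9]
ee_rot: [-180.0, -0.0, 142.0]
force: [-0.2, 0.1, -6.9]
gripper_width: 60.8
gripper_force: 60.0
```

```bash
python3 - <<'E'
from h import *
s=env.state();print(s["force"].round(2),s["torque"].round(3),s["ee_pos"].round(1),s["ee_rot"].round(2),s["gripper_width"])
E
```

```text
[-0.17  0.12 -6.91] [0.298 0.241 0.034] [449.1  60.2 138.9] [-1.7995e+02 -3.0000e-02  1.4205e+02] 60.84663028279389
```

Request:
step_arm(
  linear=[
    [0.01, 0.008, 0],
    [0.03, 0.025, 0],
    [0.055, 0.045, 0],
    [0.085, 0.07, 0],
    [0.115, 0.095, 0],
    [0.145, 0.12, 0],
    [0.175, 0.15, 0],
    [0.205, 0.175, 0],
    [0.225, 0.193, 0],
    [0.233, 0.202, 0],
    [0.233, 0.202, 0],
    [0.233, 0.202, 0],
    [0.233, 0.202, 0],
    [0.233, 0.202, 0],
  ],
  turn=[-0.004, -0.013, -0.025, -0.04, -0.055, -0.07, -0.085, -0.1, -0.112, -0.121, -0.128, -0.128, -0.128, -0.128],
)

```text
time_s: 14.18
ee_pos: [432.2, 151.0, 138.6]
ee_rot: [-180.0, -0.0, -172.0]
force: [-0.5, 0.4, -6.9]
gripper_width: 61.1
gripper_force: 60.0
```

```bash
python3 - <<'E'
from h import *
s=env.state();print(s["force"].round(2),s["torque"].round(3),s["ee_pos"].round(1),s["ee_rot"].round(2),s["gripper_width"])
f=cams.grab_frame("top");g=cams.grab_frame("side")
c=s["ee_pos"]-77*np.array([np.cos(np.radians(188)),np.sin(np.radians(188)),0]); e=[c[0],c[1],s["ee_pos"][2]+177.3]
for P in (e,[547.5,225.5,286.5]): print(np.round(P,1),proj(f,P).round(1),proj(g,P).round(1))
a=crop(f,140,140,130,100,3);b=crop(g,270,205,110,110,3)
cv2.imwrite("pics/d4.png",np.hstack([cv2.resize(a,(429,330)),b]))
cv2.imwrite("pics/full_t.png",f["color"]);cv2.imwrite("pics/full_s.png",g["color"])
E
```

```text
[-0.48  0.39 -6.92] [ 0.073  0.312 -0.052] [432.2 151.  138.6] [-179.99   -0.   -172.01] 61.062219916376975
[508.5 161.7 315.9] [191.2 217.1] [328.9 242.3]
[547.5 225.5 286.5] [165.3 199.3] [305.3 272.4]
```

View pics/d4.png

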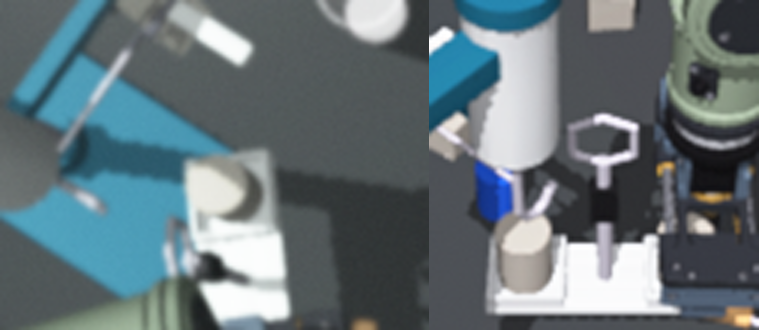

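```bash
python3 - <<'E'
from h import *
f=cams.grab_frame("top");g=cams.grab_frame("side")
print(tri(f,(190.9,214.8),g,(328.3,244.3)), plane(g,(328.3,244.3),316))
o,d=ray(g,(328.3,244.3));print(o+d*(161.7-o[1])/d[1])
# hook features in the side view on the seat's vertical plane: bottom bar centre, tip
for n,P in dict(bot=(547.5,225.5,280),tip=(539,211.9,297.5),shank=(556,239,300)).items(): print(n,proj(g,P).round(1),proj(f,P).round(1))
# eye region: light pixels in side image
c=g["color"][238:262,310:350].astype(int).min(2); print(c[:, ::2])
E
```

```text
(array([511.43681508, 163.55476994, 311.57245224]), np.float64(4.229615426596752)) [508.77921059 167.74253636 316.        ]
[509.56536549 161.7        309.42450812]
bot [305.4 274.4] [166.4 199.7]
tip [310.5 264.3] [169.9 202.8]
shank [299.8 272.7] [156.7 194.3]
[[164 126  77  76  77  77  78  77  78  77  77  78  78  78  79  77  77  78
   57  88]
 [164 129  78  77  78  78  78  78  78  78  78  77  77  78  77  78  78  77
   52  81]
 [163 133  78  78  78  77  78  78  77  76  78  77  78  78  77  77  78  77
   52  68]
 [163 133  78  77  78  77  78  76  74  75  76  77  77  78  78  77  78  76
   51  55]
 [163 134  79  78  78  78  77  76  92 108  86  74  75  76  78  77  78  77
   49  45]
 [162 133  78  78  78  78  79  93 201 228 176  99  76  75  77  78  78  78
   45  46]
 [161 134  78  76  76  80 109 136 245 249 240 216 129  87  74  77  79  77
   44  46]
 [162 133  77  79  91 120 142 152 227 208 239 248 228 183  97  69  77  79
   68  36]
 [162 132  78 106 130 148 144 123 145 116 176 227 245 241 215  67  64  65
   76  26]
 [162 132  77 121 146 133 111  87  82  75  88 148 191 232 248  67  47  4
[... 503 characters left out ...]
  46  46
   51  75]
 [160  93  76 107 122  81  75  76  77  77  60  43  45  86 181  58  46  46
   50  70]
 [151  82  76 101 132 121  82  76  77  79  58  61  99 171 183  58  45  44
   51  66]
 [124  77  77  93 136 158 142 113 124 135  98 173 210 237 194  55  46  42
   50  58]
 [ 79  71  79  83 121 152 167 193 221 214 207 239 240 226 153  49  46  44
   48  54]
 [ 47  57  77  78  89 113 131 214 244 242 240 227 181 139  66  45  47  42
   47  60]
 [ 44  48  64  78  77  78  89 156 222 236 198 140  72  54  44  46  45  44
   53  73]
 [ 47  46  48  71  77  76  77  84 172 203 124  53  43  44  45  46  46  43
   63  94]
 [ 47  46  46  58  78  78  76  75 153 183 104  42  45  46  47  46  47  43
   69 113]]
```

Request:
step_arm(
  linear=[
    [-0.004, 0.005, 0],
    [-0.012, 0.015, 0],
    [-0.024, 0.03, 0],
    [-0.038, 0.048, 0],
    [-0.053, 0.067, 0],
    [-0.069, 0.086, 0],
    [-0.084, 0.105, 0],
    [-0.1, 0.125, 0],
    [-0.114, 0.142, 0],
    [-0.127, 0.158, 0],
    [-0.138, 0.171, 0],
    [-0.146, 0.182, 0],
    [-0.151, 0.188, 0],
    [-0.153, 0.19, 0],
    [-0.153, 0.19, 0],
    [-0.153, 0.19, 0],
    [-0.153, 0.19, 0],
  ],
  turn=[0, 0, 0, 0, 0, 0, 0, 0, 0, 0, 0, 0, 0, 0, 0, 0, 0],
)

```text
time_s: 16.5
ee_pos: [469.8, 213.8, 138.5]
ee_rot: [-180.0, -0.0, -172.0]
force: [-0.7, 0.0, -6.8]
gripper_width: 60.9
gripper_force: 60.0
```

```bash
python3 - <<'E'
from h import *
s=env.state();print(s["force"].round(2),s["torque"].round(3),s["ee_pos"].round(1),s["ee_rot"].round(2),s["gripper_width"])
f=cams.grab_frame("top");g=cams.grab_frame("side")
a=crop(f,130,150,90,90,4);b=crop(g,260,215,100,90,4)
cv2.imwrite("pics/d5.png",np.hstack([a,b]))
E
```

```text
[-0.71  0.   -6.85] [ 0.047  0.384 -0.013] [469.8 213.8 138.5] [-179.99   -0.   -172.  ] 60.934335392649885
```

View pics/d5.png

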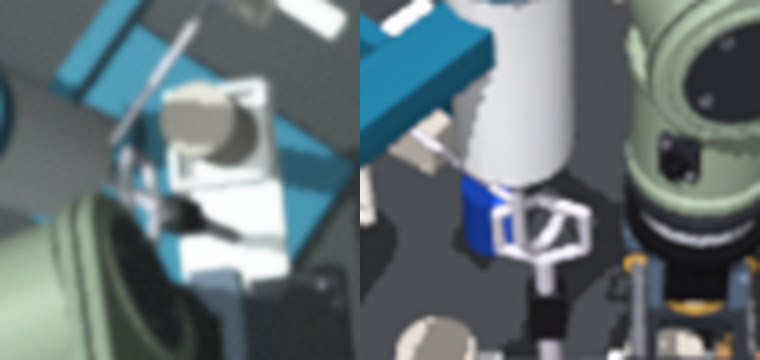

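Request:
step_arm(
  linear=[
    [0, 0, 0.005],
    [0, 0, 0.015],
    [0, 0, 0.03],
    [0, 0, 0.045],
    [0, 0, 0.06],
    [0, 0, 0.07],
    [0, 0, 0.078],
    [0, 0, 0.086],
    [0, 0, 0.094],
    [0, 0, 0.1],
    [0, 0, 0.1],
  ],
  turn=[0, 0, 0, 0, 0, 0, 0, 0, 0, 0, 0],
)

```text
time_s: 17.98
ee_pos: [469.9, 213.9, 108.5]
ee_rot: [-180.0, 0.0, -172.0]
force: [-0.4, -0.0, -5.4]
gripper_width: 60.8
gripper_force: 60.0
```

```bash
python3 - <<'E'
from h import *
s=env.state();print(s["force"].round(2),s["torque"].round(3),s["ee_pos"].round(1))
E
```

```text
[-0.44 -0.01 -5.38] [ 0.006  0.278 -0.016] [469.9 213.9 108.5]
```

Request:
step_arm(
  linear=[
    [0, 0, 0.004],
    [0, 0, 0.012],
    [0, 0, 0.02],
    [0, 0, 0.03],
    [0, 0, 0.04],
    [0, 0, 0.05],
    [0, 0, 0.06],
    [0, 0, 0.07],
    [0, 0, 0.08],
    [0, 0, 0.09],
    [0, 0, 0.097],
    [0, 0, 0.1],
    [0, 0, 0.1],
    [0, 0, 0.1],
  ],
  turn=[0, 0, 0, 0, 0, 0, 0, 0, 0, 0, 0, 0, 0, 0],
)

```text
time_s: 19.73
ee_pos: [470.0, 214.0, 78.7]
ee_rot: [180.0, 0.0, -172.0]
force: [2.6, -0.3, -0.7]
gripper_width: 61.2
gripper_force: 60.0
```

```bash
python3 - <<'E'
from h import *
s=env.state();print(s["force"].round(2),s["torque"].round(3),s["ee_pos"].round(1))
E
```

```text
[ 2.59 -0.32 -0.65] [ 0.105 -0.113  0.016] [470.  214.   78.7]
```

Request:
step_arm(
  linear=[
    [-0.003, 0, 0],
    [-0.006, -0.001, 0],
    [-0.01, -0.0014, 0],
    [-0.01, -0.0014, 0],
    [-0.01, -0.0014, 0],
  ],
  turn=[0, 0, 0, 0, 0],
)

```text
time_s: 20.35
ee_pos: [472.6, 213.9, 78.4]
ee_rot: [-180.0, -0.0, -172.0]
force: [0.4, 1.7, -0.6]
gripper_width: 61.0
gripper_force: 60.0
```

```bash
python3 - <<'E'
from h import *
s=env.state();print(s["force"].round(2),s["torque"].round(3),s["ee_pos"].round(1))
E
```

```text
[ 0.42  1.69 -0.61] [ 0.055 -0.078  0.089] [472.6 213.9  78.4]
```

Request:
step_arm(
  linear=[
    [0, 0.003, 0],
    [0, 0.006, 0.002],
    [0, 0.006, 0.004],
    [0, 0.006, 0.004],
    [0, 0.006, 0.004],
  ],
  turn=[0, 0, 0, 0, 0],
)

```text
time_s: 20.98
ee_pos: [472.6, 215.4, 77.3]
ee_rot: [-180.0, -0.0, -172.0]
force: [0.7, -4.4, -1.1]
gripper_width: 60.8
gripper_force: 60.0
```

```bash
python3 - <<'E'
from h import *
s=env.state();print(s["force"].round(2),s["torque"].round(3),s["ee_pos"].round(1))
E
```

```text
[ 0.66 -4.38 -1.06] [ 0.097 -0.054 -0.407] [472.6 215.4  77.3]
```

Request:
step_arm(
  linear=[
    [-0.001, -0.002, 0],
    [-0.002, -0.0036, 0.003],
    [-0.002, -0.0036, 0.006],
    [-0.002, -0.0036, 0.006],
  ],
  turn=[0, 0, 0, 0],
)

```text
time_s: 21.48
ee_pos: [473.3, 214.8, 75.5]
ee_rot: [-180.0, -0.0, -172.0]
force: [-0.2, -2.2, -0.3]
gripper_width: 60.6
gripper_force: 60.0
```

```bash
python3 - <<'E'
from h import *
s=env.state();print(s["force"].round(2),s["torque"].round(3),s["ee_pos"].round(1))
E
```

```text
[-0.16 -2.17 -0.35] [ 0.092 -0.102 -0.149] [473.3 214.8  75.5]
```

Request:
step_arm(
  linear=[
    [0, -0.002, 0.002],
    [0, -0.002, 0.005],
    [0, -0.002, 0.006],
    [0, -0.002, 0.006],
    [0, -0.002, 0.006],
  ],
  turn=[0, 0, 0, 0, 0],
)

```text
time_s: 22.1
ee_pos: [473.5, 214.2, 73.8]
ee_rot: [180.0, 0.0, -172.0]
force: [-0.8, 1.3, -0.6]
gripper_width: 61.4
gripper_force: 60.0
```

```bash
python3 - <<'E'
from h import *
s=env.state();print(s["force"].round(2),s["torque"].round(3),s["ee_pos"].round(1))
E
```

```text
[-0.81  1.31 -0.63] [ 0.104 -0.106  0.092] [473.5 214.2  73.8]
```

```bash
python3 - <<'E'
from h import *
F=[];T=[]
for i in range(8):
    cams.grab_frame("side"); s=env.state();F.append(s["force"]);T.append(s["torque"])
print(np.mean(F,0).round(2),np.std(F,0).round(2),np.mean(T,0).round(3),s["ee_pos"].round(1),s["time_s"])
g=cams.grab_frame("side");cv2.imwrite("pics/z.png",g["color"])
c=g["color"][255:300,285:335].astype(int).min(2); print("\n".join(" ".join("%3d"%v for v in r[::1]) for r in c))
E
```

```text
[-0.13  1.17 -0.62] [0.38 0.38 0.35] [ 0.116 -0.098  0.081] [473.5 214.1  73.7] 22.5
113 175 206 210 213 220 223 224 225 225 225 225 224 221 219 215 212 209 207 203 199 194 187 180 171 150 110  82  76  77  77  77  77  77  77  77  76  76  76  82 116 160 178 146  84  92 124 145 142 129
 96 162 203 209 213 219 223 224 224 224 224 225 224 221 218 215 212 209 206 203 198 194 188 180 162 122  83  76  76  77  77  77  77  77  77  76  76  77  76  76  96 139 169 133  78  93 131 143 133 126
 77 117 173 202 213 220 223 223 224 224 224 225 223 220 217 216 212 209 206 202 199 195 188 163 125  78  57  70  77  78  78  77  77  77  77  77  77  76  76  77  87 115 152 124  84 104 135 138 128 125
 63  54 105 163 205 221 224 225 225 224 224 224 222 220 217 215 213 210 207 203 200 196 169 116  71  48  45  56  70  76  77  77  76  76  77  77  77  77  76  76  81  97 126 105  86 113 134 133 128 124
 56  30  37  86 147 178 212 227 224 223 224 226 224 221 218 216 213 210 208 196 171 152 112  60  45  44  45  47  56  63  71  76  77  76  77  77  76  77  76  76  79  90 104  89  79 116 133 130 127 123
 49  29  23  30
[... 7284 characters left out ...]
 242 241 239 238 219 179 144 104  61  46  56  61  61  54  72 101 110  89  58  35  21  21  25  25  22
 76  77  77  76  76  76  76  77  77  77  82 101 124 154 178 197 212 228 239 242 242 240 238 237 237 229 208 188 174 150 117  89  69  54  56  70  76  73  69  68  91 109 113  88  49  30  20  22  22  25
 76  76  76  76  77  75  77  78  77  77  76  77  78  82  87  95 113 146 177 215 234 232 215 187 169 149 119  95  84  81  76  67  53  48  64  76  77  74  69  70  89 119 141 111  74  56  42  27  21  21
 76  77  76  77  76  76  77  78  78  77  77  77  77  75  66  52  48  54  85 166 205 201 166 108  71  74  75  74  74  74  74  60  46  55  71  76  76  74  69  67  89 125 137 107  72  76  72  56  35  20
```

Request:
step_arm(
  linear=[
    [0, -0.0005, 0.003],
    [0, -0.001, 0.007],
    [0, -0.001, 0.01],
    [0, -0.001, 0.012],
    [0, -0.001, 0.012],
  ],
  turn=[0, 0, 0, 0, 0],
)

```text
time_s: 23.18
ee_pos: [473.5, 213.9, 70.1]
ee_rot: [-180.0, 0.0, -172.0]
force: [-0.0, 3.0, 0.5]
gripper_width: 61.1
gripper_force: 60.0
```

```bash
cat >> h.py <<'E'
def avg(n=6):
    F=[];T=[]
    for i in range(n):
        cams.grab_frame("side"); s=env.state();F.append(s["force"]);T.append(s["torque"])
    print(np.mean(F,0).round(2),np.mean(T,0).round(3),s["ee_pos"].round(1),round(s["time_s"],2),s["gripper_width"].round(1))
E
python3 -c "
from h import *
avg()"
```

```text
Traceback (most recent call last):
  File "h.py", line 25, in avg
    print(np.mean(F,0).round(2),np.mean(T,0).round(3),s["ee_pos"].round(1),round(s["time_s"],2),s["gripper_width"].round(1))
                                                                                                ^^^^^^^^^^^^^^^^^^^^^^^^
AttributeError: 'float' object has no attribute 'round'
```

Request:
step_arm(
  linear=[
    [0, 0.001, -0.002],
    [0, 0.0025, -0.003],
    [0, 0.0025, -0.003],
    [0, 0.0025, -0.003],
  ],
  turn=[0, 0, 0, 0],
)

```text
time_s: 23.98
ee_pos: [473.3, 214.3, 71.0]
ee_rot: [-180.0, -0.0, -172.0]
force: [0.3, 0.9, 0.7]
gripper_width: 61.0
gripper_force: 60.0
```

```bash
sed -i 's/s\["gripper_width"\].round(1)/s["gripper_width"]/' h.py
python3 -c "
from h import *
avg()"
```

```text
[-0.07  0.3  -0.1 ] [ 0.121 -0.159 -0.017] [473.3 214.4  71. ] 24.27 61.253092357516124
```

Request:
step_arm(
  linear=[
    [0, 0, 0],
    [0, 0, 0],
  ],
  turn=[0, 0],
  force=20,
)

```text
time_s: 24.52
ee_pos: [473.3, 214.5, 71.0]
ee_rot: [-180.0, -0.0, -172.0]
force: [0.7, -1.0, 0.4]
gripper_width: 61.3
gripper_force: 20.0
```

Request:
step_arm(
  linear=[
    [0, 0, 0],
    [0, 0, 0],
  ],
  turn=[0, 0],
  force=8,
)

```text
time_s: 24.78
ee_pos: [473.3, 214.6, 71.0]
ee_rot: [-180.0, -0.0, -172.0]
force: [0.8, -0.2, -0.2]
gripper_width: 61.6
gripper_force: 8.0
```

Request:
step_arm(
  linear=[
    [0, 0, 0],
    [0, 0, 0],
    [0, 0, 0],
  ],
  turn=[0, 0, 0],
  force=3,
)

```text
time_s: 25.15
ee_pos: [473.3, 214.5, 71.0]
ee_rot: [-180.0, -0.0, -172.0]
force: [0.6, -0.5, -0.1]
gripper_width: 61.9
gripper_force: 3.0
```

```bash
python3 -c "
from h import *
avg()"
```

```text
[-0.02  0.12 -0.55] [ 0.122 -0.123 -0.017] [473.3 214.5  71. ] 25.45 62.237108526160725
```

Request:
step_arm(
  linear=[
    [0, 0, 0],
    [0, 0, 0],
  ],
  turn=[0, 0],
  fingers=-0.5,
)

```text
time_s: 25.7
ee_pos: [473.4, 214.6, 71.0]
ee_rot: [-180.0, 0.0, -172.0]
force: [-0.1, -0.4, 0.2]
gripper_width: 68.1
gripper_force: 0.0
```

Request:
step_arm(
  linear=[
    [0, 0, 0],
    [0, 0, 0],
    [0, 0, 0],
    [0.01, 0, 0],
    [0.03, 0, 0],
    [0.06, 0, 0],
    [0.1, 0, 0],
    [0.15, 0, 0],
    [0.2, 0, 0],
    [0.25, 0, 0],
    [0.25, 0, 0],
  ],
  turn=[0, 0, 0, 0, 0, 0, 0, 0, 0, 0, 0],
  fingers=-1,
)

```text
time_s: 27.08
ee_pos: [397.7, 203.8, 71.1]
ee_rot: [-180.0, -0.0, -172.0]
force: [0.5, 0.7, 0.5]
gripper_width: 91.1
gripper_force: 0.0
```

```bash
python3 - <<'E'
from h import *
for i in range(6):
    g=cams.grab_frame("side"); print(round(env.state()["time_s"],2)); d=g["color"].astype(int).min(2)
    cv2.imwrite(f"pics/s{i}.png",g["color"])
    if i: print(np.abs(d-p)[200:330,250:360].max())
    p=d
f=cams.grab_frame("top");cv2.imwrite("pics/t6.png",f["color"])
s=env.state();print(s["ee_pos"],s["force"])
E
```

```text
27.12
27.18
83
27.23
74
27.27
87
27.32
100
27.38
73
[399.5797494 204.1833591  70.9906101] [ 0.21305919 -0.74598766 -0.1617468 ]
```

```bash
python3 - <<'E'
from h import *
g=cams.grab_frame("side");cv2.imwrite("pics/s9.png",g["color"]); cv2.imwrite("pics/t9.png",cams.grab_frame("top")["color"])
S=np.array([547.5,225.5]);x=np.array([.53,.848]);y=np.array([-.848,.53])
B=lambda a,b,z:[*(S+a*x+b*y),z]
for h in (0,.045):
    z=286.5+38-h*1000
    print(h,[proj(g,B(16,b,z)).round(1).tolist() for b in (0,-50,-107)],"stem",[proj(g,B(a,-128,z)).round(1).tolist() for a in (-45,-30,0)])
for n in ("side0","s9"):
    c=cv2.imread(f"pics/{n}.png").astype(int).min(2)
    print(n); 
    for r in range(232,288,1): print(r," ".join("%3d"%v for v in c[r,228:300:2]))
E
```

```text
0 [[299.4, 264.8], [281.5, 252.3], [262.2, 238.8]] stem [[276.1, 219.1], [271.1, 222.6], [261.0, 230.0]]
0.045 [[300.1, 279.2], [282.7, 266.6], [264.0, 253.2]] stem [[277.4, 233.4], [272.6, 237.0], [262.8, 244.3]]
side0
232  80  81  81  81  80 126 122  78  71 224 236 236 235 234 156  42  38  39  39  38  39  40  40  38  40  39  30  25  25  24  22  25 110 224 228 225
233  81  80  80  81  79 100 119  96  74 221 235 236 235 202  83  36  38  38  38  39  40  39  39  39  40  34  25  24  25  22  21  53 178 231 228 225
234  80  80  79  79  78  86 112 119 102 223 236 236 227  91  38  38  39  39  40  39  39  39  39  40  37  28  24  25  24  21  33 110 187 230 228 226
235  80  81  80  79  81 138 145 171 144 198 235 231 162  40  36  38  39  39  40  39  40  39  39  38  31  25  24  24  22  24  93 147 192 230 228 226
236  80  80  79  84 142 212 213 227 213 178 226 187  65  36  39  40  39  38  39  40  39  39  39  34  26  25  24  24  19  51 138 162 221 230 228 227
237  81  79  79 128 214 235 237 238 239 220 192  87  37  39  39  39  39  39  39  39  40  39  37  27  26  23  23  23  29  98 151 185 231 230 
[... 14998 characters left out ...]
 175 166 155 138 111 124  75  43  43  44  69  75  75  76  74  75  75  74  75  75  76  76  74  74  72 151 187
284  74  75  74  95 156 168 165 176 179 175 167 155 140 114 123  75  43  43  55  75  75  75  74  74  74  75  75  75  76  75  75  76  75  73 201 202
285  74  75  76  85 158 167 164 175 178 175 167 157 141 116 118  75  42  43  69  75  75  75  75  75  75  76  75  75  75  74  74  74  75  76 190 199
286  75  74  75  77 150 163 162 174 179 175 168 157 143 119 114  74  44  45  75  75  75  74  76  75  75  75  75  75  75  74  74  75  75  74 163 170
287  74  74  75  73 137 159 162 173 178 176 169 158 145 121 115  75  42  55  76  75  75  74  75  75  75  75  75  76  75  74  75  75  75  74 156 142
```

```bash
python3 - <<'E'
from h import *
c=cv2.imread("pics/side0.png").astype(int).min(2)
for r in range(208,228): print(r," ".join("%3d"%v for v in c[r,260:286]))
c=cv2.imread("pics/top0.png").astype(int).min(2)
for r in range(136,164): print(r," ".join("%3d"%v for v in c[r,184:222]))
g=cams.grab_frame("side")
def fit(c):
    P=[]
    for col in list(range(270,283))+[292,293,294]:
        lo=int(246+(col-276)*.69);w=c[lo-4:lo+22,col].astype(float);w=np.clip(w-140,0,None) if col<285 else 0*w
        P.append((col,round((w*np.arange(lo-4,lo+22)).sum()/max(w.sum(),1),2)))
    return P
for n in ("s0","s5","s9"): print(n,fit(cv2.imread(f"pics/{n}.png").astype(int).min(2))[:8])
print(fit(g["color"].astype(int).min(2))[:8],env.state()["time_s"])
E
```

```text
208  80  79  79  79  79  78  79  79  78  78  79  78  79  78  78  79  79  79  72  52  32  25  25  27  27  27
209  81  79  79  79  78  79  79  78  79  79  79  79  79  79  79  78  79  80  78  71  52  34  26  27  27  27
210  80  80  79  79  79  79  78  78  79  78  79  79  78  79  79  79  80  79  79  80  87  67  36  25  25  27
211  81  80  80  79  79  79  78  78  79  79  79  78  80  78  78  79  79  79  78  81 110 113  77  42  28  26
212  80  80  79  79  79  79  79  78  79  79  79  78  79  77  76  75  77  77  78  80 117 149 151 117  75  49
213  81  80  80  79  78  79  79  79  79  79  79  77  77  76  91  95  82  76  77  80 116 167 189 181 168 130
214  80  80  79  79  80  78  79  79  78  78  77  75  76 106 200 212 152  97  77  77  99 156 190 201 210 197
215  81  80  80  79  78  79  78  79  79  77  74  79 116 208 253 254 245 196 107  63  62 121 175 201 212 217
216  81  80  80  80  80  79  78  77  76  76  95 142 213 251 254 254 255 238 124  48  37  71 134 187 210 217
217  78  80  80  81  79  78  77  74  78 112 204 241 250 253 253 253 250 195  90  39  36  40  76 143 196 217
218  62  74  80  81 
[... 5606 characters left out ...]
at64(250.6)), (277, np.float64(248.07))]
s5 [(270, np.float64(256.36)), (271, np.float64(256.2)), (272, np.float64(256.27)), (273, np.float64(255.27)), (274, np.float64(253.54)), (275, np.float64(252.75)), (276, np.float64(250.6)), (277, np.float64(248.09))]
s9 [(270, np.float64(256.37)), (271, np.float64(256.22)), (272, np.float64(256.25)), (273, np.float64(255.22)), (274, np.float64(253.55)), (275, np.float64(252.7)), (276, np.float64(250.59)), (277, np.float64(248.09))]
[(270, np.float64(256.33)), (271, np.float64(256.2)), (272, np.float64(256.24)), (273, np.float64(255.24)), (274, np.float64(253.54)), (275, np.float64(252.71)), (276, np.float64(250.59)), (277, np.float64(248.12))] 27.575
```

```bash
python3 - <<'E'
from h import *
f=cams.grab_frame("top");g=cams.grab_frame("side")
def pl(f,p,q):
    o,a=ray(f,p);_,b=ray(f,q);n=np.cross(a,b);return o,n/np.linalg.norm(n)
def hit(g,p,o,n):
    u,d=ray(g,p);return u+d*(n@(o-u))/(n@d)
t0=cv2.imread("pics/top0.png").astype(float).min(2)
# pointer line in top0
P=[]
for r in range(156,182):
    x0=157.9+(184.6-r)*(20.8/30); xs=np.arange(int(x0)-4,int(x0)+6); w=t0[r,xs]; w=np.clip(w-np.median(w)-15,0,None)
    if w.sum()>40: P.append(((w*xs).sum()/w.sum(),r))
v=cv2.fitLine(np.float32(P),cv2.DIST_HUBER,0,.01,.01).ravel(); print("ptr top",len(P),v.round(3))
o,n=pl(f,v[2:],v[2:]+20*v[:2])
def ptr(img):
    c=cv2.imread(img).astype(float).min(2);out=[]
    return c
for nm,pts in dict(p0=[(278,251.0),(280,251.6)],).items():
    pass
c0=ptr("pics/side0.png");c9=ptr("pics/s9.png")
def cen(c,col,lo,hi,bg):
    w=np.clip(c[lo:hi,col]-bg,0,None);return (w*np.arange(lo,hi)).sum()/w.sum()
for col in (275,276,277,278,279): 
    r0=cen(c0,col,247,254,175); print(col,round(r0,2),hit(g,(col,r0),o,n).round(1))
# now-line: same vertical plane (plane moves with hook only vertically): use world vertical plane through p0 line
dirn=np.array([.848,-.53,0]);A=hit(g,(277,cen(c0,277,247,254,175)),o,n);nn=np.array([.53,.848,0])
Z=[]
for col in (269,270,271,272,273,274,275,291,292,293,294):
    lo=int(round(255.6+(col-269)*.77));r=cen(c9,col,lo-3,lo+5,130);h=hit(g,(col,r),A,nn);Z.append(h[2]);print(col,round(r,2),h.round(1))
for col in (290,291,292,293,294):
    lo=int(round(263+(col-294)*.69)); print("0:",col,hit(g,(col,cen(c0,col,lo-2,lo+3,190)),A,nn).round(1))
m=(t0>225).astype(np.uint8);m[:, :195]=0;m[:,222:]=0;m[:140]=0;m[165:]=0
ys,xs=np.nonzero(m);v=cv2.fitLine(np.float32(np.c_[xs,ys]),cv2.DIST_L2,0,.01,.01).ravel();print("stem",v.round(2))
o2,n2=pl(f,v[2:],v[2:]+20*v[:2])
for p in ((275.9,215.2),(275.5,215.5),(276.2,215)): print("stem end top",hit(g,p,o2,n2).round(1))
E
```

```text
ptr top 26 [  0.568  -0.823 166.734 171.7  ]
275 248.34 [614.1 203.5 323.7]
276 248.94 [611.6 204.9 323.9]
277 249.14 [609.2 206.  324.8]
278 249.54 [606.8 207.2 325.4]
279 250.28 [604.3 208.8 325.3]
269 256.71 [633.5 190.8 279.9]
270 257.15 [630.8 192.5 280.9]
271 258.09 [628.2 194.1 280.1]
272 258.98 [625.7 195.7 279.5]
273 259.79 [623.1 197.3 279.2]
274 260.29 [620.5 199.  280. ]
275 261.0 [617.9 200.6 280. ]
291 272.78 [577.8 225.6 279.3]
292 273.52 [575.4 227.1 279.2]
293 274.14 [572.9 228.7 279.5]
294 274.95 [570.5 230.2 279.2]
0: 290 [577.8 225.6 324.8]
0: 291 [575.5 227.1 324.6]
0: 292 [573.2 228.5 323.7]
0: 293 [570.9 229.9 322.3]
0: 294 [568.6 231.4 321.5]
stem [  0.84   0.54 207.2  151.95]
stem end top [631.6 120.1 336.8]
stem end top [632.2 121.1 336.7]
stem end top [631.1 119.3 336.7]
```

Request:
step_arm(
  linear=[
    [0, 0, -0.1],
    [0, 0, -0.25],
    [0, -0.05, -0.4],
    [0, -0.1, -0.55],
    [-0.02, -0.2, -0.7],
    [-0.05, -0.3, -0.85],
    [-0.08, -0.4, -1.0],
    [-0.1, -0.5, -1.0],
    [-0.1, -0.5, -1.0],
    [-0.1, -0.5, -1.0],
    [-0.1, -0.5, -1.0],
    [-0.1, -0.5, -1.0],
    [-0.1, -0.5, -1.0],
    [-0.1, -0.5, -1.0],
    [-0.1, -0.5, -1.0],
    [-0.1, -0.5, -1.0],
  ],
  turn=[0, 0, 0, 0, 0.03, 0.06, 0.09, 0.12, 0.15, 0.18, 0.21, 0.24, 0.27, 0.3, 0.33, 0.361],
  fingers=1,
  force=10,
)

```text
time_s: 29.68
ee_pos: [449.5, 59.7, 370.9]
ee_rot: [-180.0, 0.0, 58.7]
force: [-0.1, -0.6, 0.7]
gripper_width: 0.2
gripper_force: 0.0
```

```bash
python3 - <<'E'
from h import *
g=cams.grab_frame("side");cv2.imwrite("pics/s10.png",g["color"]);f=cams.grab_frame("top");cv2.imwrite("pics/t10.png",f["color"])
go((606,71,371),58); print(env.state()["qpos"].round(0))
a=cv2.imread("pics/side0.png").min(2);
# hook tip match
for y0,y1,x0,x1 in ((262,271,304,318),(262,268,304,318)):
    T=cv2.resize(a[y0:y1,x0:x1],None,fx=8,fy=8,interpolation=cv2.INTER_CUBIC)
    for n in ("s9","s10"):
        b=cv2.imread(f"pics/{n}.png").min(2)[262:300,298:326]
        r=cv2.matchTemplate(cv2.resize(b,None,fx=8,fy=8,interpolation=cv2.INTER_CUBIC),T,cv2.TM_CCOEFF_NORMED);_,m,_,l=cv2.minMaxLoc(r)
        print(n,round(m,3),"du",l[0]/8+298-x0,"dv",l[1]/8+262-y0)
for h in (40,42,44,46): print(h,(proj(g,(539,211.9,297.5-h))-proj(g,(539,211.9,297.5))).round(2))
E
```

```text
t 29.77 pos [449.6  59.7 370.9] rot [-180.     0.    59.1] F [-0.  -0.5  0.1] w 0.4 -> linear [ 3.000e-01  4.281e-01 -4.000e-04] turn 0.0031
[ 6.  4. 88. -0. 89. 37.]
s9 0.922 du 0.375 dv 12.375
s10 0.923 du 0.375 dv 12.375
s9 0.913 du 0.125 dv 12.75
s10 0.911 du 0.25 dv 12.625
40 [ 0.24 12.29]
42 [ 0.26 12.89]
44 [ 0.27 13.48]
46 [ 0.28 14.07]
```

Request:
step_arm(
  linear=[
    [0.05, 0.1, 0],
    [0.12, 0.22, 0],
    [0.2, 0.32, 0],
    [0.27, 0.4, 0],
    [0.308, 0.422, 0],
    [0.36, 0.422, 0],
    [0.42, 0.422, 0],
    [0.47, 0.422, 0],
    [0.508, 0.422, 0],
    [0.508, 0.422, 0.02],
    [0.508, 0.422, 0.05],
    [0.508, 0.422, 0.065],
    [0.508, 0.422, 0.065],
    [0.508, 0.422, 0.065],
  ],
  turn=[0, 0, 0, 0, 0, 0, 0, 0, 0, 0, 0, 0, 0, 0],
)

```text
time_s: 31.52
ee_pos: [636.6, 125.2, 351.9]
ee_rot: [180.0, -0.0, 59.1]
force: [0.3, -0.2, 0.2]
gripper_width: 0.5
gripper_force: 0.0
```

```bash
python3 - <<'E'
from h import *
go((638.2,121.6,346),58);avg(5)
f=cams.grab_frame("top");cv2.imwrite("pics/t11.png",f["color"])
E
```

```text
t 31.52 pos [636.6 125.2 351.9] rot [180.   -0.   59.1] F [ 0.3 -0.2  0.2] w 0.5 -> linear [-0.0077  0.0108  0.0195] turn 0.003
[-0.18  0.    0.19] [-0.031 -0.046  0.005] [636.7 125.5 351.7] 31.77 0.3899372562785081
```

Request:
step_arm(
  linear=[
    [-0.008, 0.011, 0],
    [-0.008, 0.011, 0.003],
    [-0.008, 0.011, 0.006],
    [-0.008, 0.011, 0.009],
  ],
  turn=[0, 0, 0, 0],
)

```text
time_s: 32.33
ee_pos: [638.2, 121.7, 348.7]
ee_rot: [-180.0, 0.0, 59.1]
force: [0.9, -0.2, 0.9]
gripper_width: 0.7
gripper_force: 0.0
```

Request:
step_arm(
  linear=[
    [0, 0, 0.003],
    [0, 0, 0.006],
  ],
  turn=[0, 0],
)

```text
time_s: 32.58
ee_pos: [638.2, 121.7, 347.2]
ee_rot: [180.0, -0.0, 59.1]
force: [-0.3, 0.3, 1.3]
gripper_width: 0.4
gripper_force: 0.6
```

Request:
step_arm(
  linear=[
    [0, 0, 0.003],
    [0, 0, 0.006],
  ],
  turn=[0, 0],
)

```text
time_s: 32.83
ee_pos: [638.2, 121.8, 345.4]
ee_rot: [180.0, -0.0, 59.1]
force: [0.1, 0.2, 1.1]
gripper_width: 0.3
gripper_force: 0.6
```

Request:
step_arm(
  linear=[
    [0, 0, 0.003],
    [0, 0, 0.006],
  ],
  turn=[0, 0],
)

```text
time_s: 33.08
ee_pos: [638.2, 121.8, 343.4]
ee_rot: [180.0, 0.0, 59.1]
force: [-1.4, -0.3, 1.4]
gripper_width: 0.8
gripper_force: 0.6
```

Request:
step_arm(
  linear=[
    [0, 0, 0.003],
    [0, 0, 0.006],
  ],
  turn=[0, 0],
)

```text
time_s: 33.33
ee_pos: [638.2, 121.7, 341.5]
ee_rot: [180.0, 0.0, 59.1]
force: [-0.4, 0.1, 1.1]
gripper_width: 0.6
gripper_force: 0.6
```

Request:
step_arm(
  linear=[
    [0, 0, 0.003],
    [0, 0, 0.006],
  ],
  turn=[0, 0],
)

```text
time_s: 33.58
ee_pos: [638.2, 121.7, 339.8]
ee_rot: [-180.0, 0.0, 59.1]
force: [-1.0, 0.4, 1.5]
gripper_width: 0.4
gripper_force: 0.6
```

Request:
step_arm(
  linear=[
    [0, 0, 0.006],
    [0, 0, 0.014],
    [0, 0, 0.022],
    [0, 0, 0.03],
    [0, 0, 0.038],
    [0, 0, 0.046],
    [0, 0, 0.054],
    [0, 0, 0.062],
    [0, 0, 0.07],
    [0, 0, 0.078],
    [0, 0, 0.086],
    [0, 0, 0.094],
    [0, 0, 0.102],
    [0, 0, 0.109],
    [0, 0, 0.114],
    [0, 0, 0.117],
    [0, 0, 0.117],
  ],
  turn=[0, 0, 0, 0, 0, 0, 0, 0, 0, 0, 0, 0, 0, 0, 0, 0, 0],
)

```text
time_s: 35.7
ee_pos: [638.3, 121.6, 304.6]
ee_rot: [180.0, 0.0, 59.1]
force: [0.4, -0.7, 0.3]
gripper_width: 0.6
gripper_force: 0.2
```

```bash
python3 - <<'E'
from h import *
avg(4)
g=cams.grab_frame("side");cv2.imwrite("pics/s12.png",g["color"])
# what moved in the side view since before the push, near the plate
d=np.abs(g["color"].astype(int).min(2)-cv2.imread("pics/s10.png").astype(int).min(2))
for r in range(212,272,2): print(r," ".join("%3d"%v for v in d[r,228:300:2]))
E
```

```text
[-0.03 -0.57  0.57] [ 0.001 -0.054  0.013] [638.2 121.5 304.6] 35.9 0.45092806598621366
212   2   1   3   3   3   2   2   1   5   0   0   3   5   3   3   1  28  38  38  31   5  64  47   5  18  18   4   5   3   1   2   0   2   1   2   1
214   2   2   3   3   3   3   1   1   2   5   1   0   0   6   2   4   2  20  37  33  16  31  63  43  33  14   9   4   6   5   4   4   1   1   1   2
216   4   3   3   3   2   4   3   1   1   1   2   6   0   0   4   2   4   1   7  39  28  39 148 134 109  32   3   4   5   5   5   3   5   5   5   5
218   3   3   2   3   4   2   3   2   5   2   1   2   4   5   2   1   3   4   5  21  97 196 200 182 120   5   2   2   5   5   5   3   3   3   4   5
220   3   2   2   2   3   3   3   3   4   3   4   2   0   3   1   3   2   2   1 150 191 176 193  59   6   3   2   0   1   4   5   6   3   3   4   5
222   3   3   2   3   2   3   2   3   5   3   3   6   1   2   0   1   2   2   8 164 200 141   8   4   2   2   2   3   2   1   2   2   5   3   3   4
224   3   3   3   3   3   1   3   4   2   3   2   2   5   3   0   1   1   1   3   3  32   0   2   3   1   2   1   1   1   1 
[... 2727 characters left out ...]
   1   2   1   3   6   2  44  23   5   3   3   2   2   4   5   5   3   2   3   2   1   1   3   2   3   4   3
264   1   2   3   3   2   1   2   0   2   1   2   3   4   2   6   5   3   6   4   4   3   3   3   3   2   4   4   3   2   1   0   0   1  15   7   5
266   4   2   1   3   5   2   1   1   0   2   3   6   3   6   3   4   6   5   3   3   4   3   3   4   1   2   4   5  12   3   1   2   1  14   7   5
268   3   3   4   4   3   5   3   1   1   2   4   4   4   5   6   3   3   6   2   2   2   4   2   3   3   4   2   7   2   5   2   0   1   1   4   4
270   4   4   5   5   5   3   5   4   5   4   5   4   4   6   6   3   5   4   2   1   3   3   3   3   3   2   4   6  25   3   4   2   1   2   0   5
```

```bash
python3 - <<'E'
from h import *
f=cams.grab_frame("top");g=cams.grab_frame("side")
def pl(f,p,q):
    o,a=ray(f,p);_,b=ray(f,q);n=np.cross(a,b);return o,n/np.linalg.norm(n)
def hit(g,p,o,n):
    u,d=ray(g,p);return u+d*(n@(o-u))/(n@d)
def fit(P): 
    v=cv2.fitLine(np.float32(P),cv2.DIST_HUBER,0,.01,.01).ravel();P=np.array(P);r=(P-v[2:])@np.array([-v[1],v[0]]);return v,np.std(r)
c=cv2.imread("pics/s10.png").astype(float).min(2);P=[]
for col in range(269,282):
    k=255.6+(col-269)*.77;lo=int(round(k))-3;w=c[lo:lo+8,col];w=np.clip(w-85,0,None);P.append((col,(w*np.arange(lo,lo+8)).sum()/w.sum()))
for col in range(291,295):
    k=255.6+(col-269)*.77;lo=int(round(k))-3;w=c[lo:lo+8,col];w=np.clip(w-60,0,None);P.append((col,(w*np.arange(lo,lo+8)).sum()/w.sum()))
vs,e=fit(P);print("side",vs.round(3),round(e,2))
for n in ("top0","t10"):
    t=cv2.imread(f"pics/{n}.png").astype(float).min(2);P=[]
    for r in range(158,184):
        k=166.7+(171.7-r)*.69+(0 if n=="top0" else 3);xs=np.arange(int(k)-6,int(k)+8);w=t[r,xs];j=w.argmax()
        if w[j]-np.median(w)<25: continue
        q=slice(max(j-2,0),j+3);ww=np.clip(w[q]-np.median(w)-8,0,None);P.append(((ww*xs[q]).sum()/ww.sum(),r))
    vt,e=fit(P);print(n,len(P),vt.round(3),round(e,2))
o,n=pl(f,vt[2:],vt[2:]+20*vt[:2])
for col in (269,275,281,293):
    p=(col,vs[3]+(col-vs[2])*vs[1]/vs[0]);h=hit(g,p,o,n);S=np.array([547.5,225.5]);d=h[:2]-S;print(col,h.round(1),"a",round(d@[.53,.848],1),"b",round(d@[-.848,.53],1))
E
```

```text
side [  0.801   0.599 277.7   262.804] 0.13
top0 26 [  0.57   -0.822 168.69  168.9  ] 0.1
t10 25 [  0.569  -0.822 175.369 171.9  ] 0.15
269 [632.9 192.3 283. ] a 17.1 b -90.0
275 [617.3 202.1 282.6] a 17.2 b -71.6
281 [602.1 211.8 282.3] a 17.3 b -53.5
293 [572.4 230.5 281.6] a 17.5 b -18.5
```

Request:
step_arm(
  linear=[
    [0, 0, 0.004],
    [0, 0, 0.008],
    [0, 0, 0.0115],
    [0, 0, 0.012],
    [0, 0, 0.012],
  ],
  turn=[0, 0, 0, 0, 0],
)

```text
time_s: 36.67
ee_pos: [638.3, 121.6, 301.1]
ee_rot: [180.0, 0.0, 59.1]
force: [-0.2, -0.6, 1.6]
gripper_width: 0.1
gripper_force: 0.4
```

Request:
step_arm(
  linear=[
    [0, 0, -0.02],
    [0, 0, -0.08],
    [0, 0, -0.16],
    [0, 0, -0.22],
    [-0.1, 0, -0.22],
    [-0.25, 0, -0.22],
    [-0.4, 0, -0.22],
    [-0.5, 0, -0.22],
    [-0.5, 0, -0.22],
    [-0.5, 0, -0.22],
  ],
  turn=[0, 0, 0, 0, 0, 0, 0, 0, 0, 0],
)

```text
time_s: 37.92
ee_pos: [561.5, -6.4, 367.4]
ee_rot: [180.0, -0.1, 59.1]
force: [0.1, -0.3, -0.2]
gripper_width: 0.6
gripper_force: 0.0
```

```bash
python3 - <<'E'
from h import *
f=cams.grab_frame("top");g=cams.grab_frame("side")
t=f["color"].astype(float).min(2);t0=cv2.imread("pics/top0.png").astype(float).min(2)
# stem white blob shift in the top view: free end match
for n,(y0,y1,x0,x1) in dict(end=(149,163,203,221)).items():
    T=cv2.resize(t0[y0:y1,x0:x1].astype(np.float32),None,fx=8,fy=8,interpolation=cv2.INTER_CUBIC)
    b=t[135:190,195:250].astype(np.float32);r=cv2.matchTemplate(cv2.resize(b,None,fx=8,fy=8,interpolation=cv2.INTER_CUBIC),T,cv2.TM_CCOEFF_NORMED);_,m,_,l=cv2.minMaxLoc(r)
    print(round(m,3),l[0]/8+195-x0,l[1]/8+135-y0)
for d in (44,46,48,50): print(d,(proj(f,(632,120,336.8-d))-proj(f,(632,120,336.8))).round(2))
b=cv2.imread("pics/s10.png").astype(int).min(2);d=np.abs(g["color"].astype(int).min(2)-b)
print("pointer/carrier change",d[255:300,264:300].max(),d[262:330,290:340].max())
# carrier: cores in side view, other objects vs start
d0=np.abs(t-t0)>40
for n,(x,y) in dict(cube=(390,207),disc=(402,254),jar=(380,157),prism=(320,138),spat=(245,280),blue=(458,189),blue2=(283,181),beaker=(250,138)).items(): print(n,int(d0[y-12:y+12,x-12:x+12].sum()),end=" ")
print(env.state()["ee_pos"],env.state()["time_s"])
m=crop(g,250,230,110,100,4);cv2.imwrite("pics/fin.png",m)
E
```

```text
0.655 11.125 -10.5
44 [4.94 4.72]
46 [5.16 4.92]
48 [5.37 5.12]
50 [5.58 5.33]
pointer/carrier change 35 18
cube 217 disc 180 jar 0 prism 36 spat 402 blue 0 blue2 396 beaker 362 [561.71394908  -6.0732418  366.95391407] 38.025
```

Request:
step_arm(
  linear=[
    [-0.1, 0.1, 0],
    [-0.25, 0.2, 0],
    [-0.4, 0.3, 0],
    [-0.6, 0.4, 0],
    [-0.8, 0.45, 0],
    [-0.95, 0.45, 0],
    [-0.95, 0.45, 0],
    [-0.95, 0.45, 0],
    [-0.95, 0.45, 0],
    [-0.95, 0.45, 0],
  ],
  turn=[0, 0, 0, 0, 0, 0, 0, 0, 0, 0],
)

```text
time_s: 39.28
ee_pos: [531.3, -319.6, 367.2]
ee_rot: [180.0, -0.0, 59.2]
force: [0.8, -0.9, 0.2]
gripper_width: 0.6
gripper_force: 0.0
```

```bash
python3 - <<'E'
from h import *
f=cams.grab_frame("top");g=cams.grab_frame("side")
t=f["color"].astype(float).min(2);t0=cv2.imread("pics/top0.png").astype(float).min(2)
y0,y1,x0,x1=149,163,203,221
T=cv2.resize(t0[y0:y1,x0:x1].astype(np.float32),None,fx=8,fy=8,interpolation=cv2.INTER_CUBIC)
b=t[140:180,198:240].astype(np.float32);r=cv2.matchTemplate(cv2.resize(b,None,fx=8,fy=8,interpolation=cv2.INTER_CUBIC),T,cv2.TM_CCOEFF_NORMED);_,m,_,l=cv2.minMaxLoc(r)
print(round(m,3),l[0]/8+198-x0,l[1]/8+140-y0)
d0=np.abs(t-t0*.97)>40
for n,(x,y) in dict(cube=(390,207),disc=(402,254),jar=(380,157),prism=(320,138),spat=(245,280),blue=(458,189),blue2=(283,181),beaker=(250,138)).items(): print(n,int(d0[y-12:y+12,x-12:x+12].sum()),end=" ")
print(env.state()["ee_pos"],env.state()["time_s"])
b=cv2.imread("pics/s10.png").astype(int).min(2);d=np.abs(g["color"].astype(int).min(2)-b)
print("pointer/carrier change",d[255:300,264:300].max(),d[262:330,290:340].max())
for r in range(140,172): print(r," ".join("%3d"%v for v in t[r,196:228]))
E
```

```text
0.956 5.75 5.125
cube 0 disc 229 jar 0 prism 0 spat 0 blue 350 blue2 0 beaker 0 [ 531.02874484 -319.9943834   367.26578446] 39.375
pointer/carrier change 34 17
140 133 133 129 120  98  86  83  83  88  94  93  91  92  92  92  91  91  91  91  89  91  91  91  89  90  90  89  88  87  87  84  87
141 131 133 127 114  96  84  82  92  99  95  91  90  90  92  90  91  92  89  91  92  90  89  90  89  89  86  88  88  88  88  88  88
142 131 127 119 103  87  82  89 100 100  93  91  90  92  91  90  92  91  91  91  89  89  90  89  87  90  89  88  88  87  89  87  88
143 130 121 107  91  83  87 102 108 100  94  89  91  91  92  90  92  91  90  90  89  88  88  89  89  88  88  87  88  87  87  88  86
144 123 112  95  88  91 100 110 106  97  91  91  90  92  91  90  91  90  89  90  89  88  89  88  88  88  87  87  86  86  87  86  86
145 114  99  92 102 119 124 115 101  95  92  88  91  90  89  90  90  88  90  88  88  87  87  89  89  87  87  86  88  88  89  87  86
146 101  90 100 128 152 152 134 113 101  96  91  89  90  88  89  89  87  87  90  88  87  88  88  87  86  87  88  88  87  86  87  86
147  90  97 123 
[... 2583 characters left out ...]
  88  86  86  86  86  84  85  84  84  84
167  86  86  86  87  88  86  85  86  86  86  87  88  86  85  86  87  85  86  86  84  86  85  86  84  86  86  84  83  84  84  83  86
168  88  87  89  87  88  85  87  86  85  86  85  88  85  86  87  85  86  85  84  85  86  86  86  85  85  85  85  85  84  83  85  85
169  89  88  87  85  87  86  86  86  87  85  85  85  86  86  87  86  86  86  85  84  87  84  84  85  85  84  84  83  84  83  83  82
170  85  86  88  87  86  88  87  87  88  87  85  86  86  87  86  85  84  85  87  86  85  85  85  85  85  85  84  84  85  83  84  83
171  86  85  86  88  93 104 111 110  99  89  86  87  84  85  85  85  85  82  86  86  85  86  86  84  84  84  83  84  83  84  85  83
```

```bash
python3 -c "
from workcell import env
print(env.job_done())"
```

```text
the job is handed in; nothing more can be done
None
```

The job is handed in at about 39 s: the cylinder is in the empty pocket, the loaded carrier hangs free on the hook with the pointer at rest, and the rider is set level with the pointer to within an estimated 1–2 mm. I judged the rider level from camera triangulation and the fingertip height. I last saw the cylinders upright in the picture taken just before hanging and did not re-check them afterwards. The moves could not tilt the gripper, so I gripped the carrier by its end and pushed the rider down with the closed fingertips instead of the leaning grips described.

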